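Empty the mill pot and close its bayonet cap

ROBOT

A 7-joint arm with a two-finger parallel gripper is mounted at the origin on a cart in front of the work surface, level with it; the furniture and walls round the work are solid. World frame = base frame: x ahead of the robot, y to its left, z up, the work surface at z = 0. Lengths are in mm, angles in rad, forces in N, time in s.
With the tool pointing down it reaches from about 400 to 875 mm from the base axis. Payload 4.4 kg.
Tool frame: the origin (TCP) lies at the very end of the fingers, on their centre line; the grasp point (between the pads) lies 19 mm behind it; z points along the fingers, y is the line along which they close (so a half turn about z gives the same grasp; the last joint's range is limited). The gripper opens to 85 mm and grips with 20 to 120 N. Pads are 22 mm wide; open, the fingers measure 114 mm over their backs; the gripper's body (76 mm by 85 mm) begins 54 mm behind the grasp point. The pads swing forward as they close: fully open they stand 13 mm farther back than shut.
Start: joints at [1.099, 0.628, 0.038, 1.517, -0.027, 0.996, -0.02], TCP at [256.618, -597.214, 231.313] pointing down, gripper open.
Joint ranges: [-3.06, 3.06], [-0.37, 2.12], [-1.25, 1.32], [0.18, 2.47], [-1.1, 4.24], [0.23, 1.98], [-2.94, 2.94]. Speed limits (rad/s): [2.57, 2.57, 3.14, 3.14, 3.14, 3.14, 3.14].

INTERFACE

Orientations are given as [roll, pitch, yaw] about the fixed x, y, z axes, in that order (R = Rz(yaw) Ry(pitch) Rx(roll)).
In Python, from cell import read_state, get_image, camera_info, finish_job gives the robot as it stands.
- The arm moves only by the tool play_rows, never from a script. Its argument "deltas" is one flat list of numbers, 7 for each row, row after row: the shift along the tool's x, y, z in mm, then the turn, a rotation vector about the tool's x, y, z in rad, then the opening, from 0 (shut) to 1 (fully open). In form: [dx, dy, dz, ax, ay, az, grip, dx, dy, dz, ax, ay, az, grip, ...]. A call has 1 to 10 rows; each row is the pose to reach, as a shift and turn from the pose commanded when the call began, along the tool's axes at that moment; what a row does not reach only later rows make up. A row lasts 1/8 s, in which the tool goes at most 62.5 mm and 10.7 degrees, less where a joint would pass 70% of its speed; a pose out of reach is approached as far as the arm can. A call with a gripper value outside its range is refused whole. The fingers move at their own pace and stop on an object; the grip force is fixed at half the most. Time passes only in rows, so rows that repeat a pose let the fingers close. It gives the time, the measured TCP pose, the force, the opening and the grip force at its end, in the units of the state.
- read_state(): the state, without advancing time (a new reading comes with each control period).
- get_image(name): name is "scene" or "top" or "wrist"; returns the picture (480x640x3 uint8, red, green, blue); there is no depth.
- camera_info(name): a dict with "fx", "fy", "cx", "cy" (pixels), "T" (4x4, takes a point from camera to world coordinates). Camera axes: x right, y down, z forward; pixel columns grow to the right and rows downward; lengths in mm; the calibration is good to about 2 mm. The wrist camera is an equidistant fisheye: a pixel r from the principal point sees the ray r / f radians off the axis. A picture is of the moment at which its call begins: read the wrist's pose just before it. camera_info takes no time and is no camera call; for the wrist camera it gives the pose at the moment of the call.
- finish_job(): hands the job in; it is judged then, once.
The state is a dict: "clock": time; "qpos": joint angles; "qd": joint speeds; "tau": joint torques, N m; "eef_pos": TCP position; "tool_rot": TCP orientation; "force": force on the tool from outside, world axes, zero at the start; "torque": the same for the moment, N m; "width": finger opening in mm; "gripper_force": force on a finger pad.
Only numpy, scipy, OpenCV 4.12 (cv2) and the standard library are available. Lean on these libraries where they do the work, as an engineer would, in place of code of your own. Each camera call takes 0.05 s, during which the arm holds its last target. There are 200 camera calls.

TASK

Swing the tipping pot over by its crank handle until all five steel milling cylinders have dropped out into the catch tray, and stand the pot fully upright again. Then put the knurled bayonet cap on the pot's neck and turn it until its hidden keyways drop over the pins, push it fully home against its spring and finish while still holding it pushed home. Leave the red cosmetics pot where it stands.

Things in the scene. Friction and masses are not known exactly. Their poses are not given: they have to be found in the camera images.
- stand: Fixed grey tipping stand, base 215 x 140 mm. Origin: on the worktop right below the pot's centre; z up, x from the pot towards the catch tray, y to the left of x. Position and yaw differ each time. Two posts at y = +-45 mm (10 mm thick, 24 mm along x), 127 mm high with bearings, carry the pot's hinge, an axis along y, 115 mm above the worktop.
- tray (a point): Centre of the inner floor of the open aluminium catch tray, fixed to the stand (65 mm towards +x of the stand's origin; the posts stand in its near end). Inside 195 x 122 mm; floor 14 mm above the worktop, walls up to 50 mm, far wall up to 95 mm.
- pot (a joint): Tilt of the steel pot about the stand's y axis, rad: 0 = upright (a stop), 2.6 = fully tipped, mouth down over the tray (a stop). Stiff hinge (0.4 N m friction), stays where it is left. The pot is a tube, 48 mm outside and 40 mm inside diameter, open on top; floor inside 30 mm below the hinge axis, rim 56 mm above it (171 mm above the worktop when upright).
- pot_handle (a point): Middle of the free grip of the pot's crank: black round bar, 12 mm thick, parallel to the hinge axis, at y = -87 mm of the stand, 75 mm from the axis; 40 mm of bar is free (crank arm at y = -63 mm). Pot upright: the grip is 20 mm above the axis and 72 mm from it on the side away from the tray. To tip the pot, swing it up and over in an arc towards the tray.
- pot_rim (a point): Centre of the pot's mouth, at the height of the rim; z along the pot's axis, out of the mouth. Outside, the neck is 48 mm in diameter, tapered to 44 mm over its last 5 mm.
- pin_band (a point): Point on the pot's axis 12.5 mm below the rim, at the height of four pins, 5 mm thick and 90 degrees apart, that stand out 4 mm from the neck. Their angle round the neck differs each time and is not reported: find it by feel. Below them a sprung ring (67 mm across, top 15 mm below the rim) pushes the cap up: 3 N at first touch, 8 N at home.
- cap: Loose round aluminium bayonet cap, 52 mm high, 0.12 kg (varies), standing collar up on the worktop, left or right of the stand. Origin: centre of its lower edge, z up. Skirt 67 mm wide, 23 mm high, hollow; in it, hidden at the lower edge, a land 5 mm high of 50.4 mm bore, cut by four keyways 13 to 14 mm wide at the cap's +-x and +-y. It drops within about +-0.13 rad of the pins.
- cap_collar (a point): Middle of the cap's knurled round collar, where to grip it, on its axis 38 mm above its lower edge; collar 50 mm wide, 29 mm high. Out of line the cap rests on the pins, lower edge 10 mm below the rim; in line it goes 9 mm deeper, the last 4 mm against the spring, until its roof sits on the rim (home: lower edge 19 mm below it). A turn of 90 degrees at most. Let go, it rises 4 mm.
- pot_1: Bystander: cosmetics pot, 68 mm in diameter, 43 mm high, dark red with a white lid, on the other side of the stand than the cap. Origin at the centre of its underside.
- slug_1: Milling cylinder 1 of 5, loose plain steel, 13 mm in diameter, 14 mm high, 15 g, in the pot at the start. Origin at the centre of its underside.
- slug_2: Milling cylinder 2 of 5, loose plain steel, 13 mm in diameter, 14 mm high, 15 g, in the pot at the start. Origin at the centre of its underside.
- slug_3: Milling cylinder 3 of 5, loose plain steel, 13 mm in diameter, 14 mm high, 15 g, in the pot at the start. Origin at the centre of its underside.
- slug_4: Milling cylinder 4 of 5, loose plain steel, 13 mm in diameter, 14 mm high, 15 g, in the pot at the start. Origin at the centre of its underside.
- slug_5: Milling cylinder 5 of 5, loose plain steel, 13 mm in diameter, 14 mm high, 15 g, in the pot at the start. Origin at the centre of its underside.
There are look-alikes about, which are no part of the job. Leave any green or purple look-alike of the cap alone.

How it is judged:
By the outcome, as a careful person would: the job done as asked, in the order asked, and still so for the second after the job is handed in, while the arm keeps its last pose, push and grip.
It also fails if it takes over 64 s, if anything falls off the work surface, if the arm or the gripper's body presses on something with over 40 N, if the wrist force passes 120 N, or if a joint passes its speed limit or range.

## Working session

There is one attempt and no reset: what is moved stays moved. The work goes in short steps, Python scripts to look and compute and a tool call to move; the robot and the scene stay as the last step left them, time stands still between calls to the robot, and variables do not carry over. Pictures are saved under pics/ and viewed, at most 10 in all, crops included, and the job is handed in when it is done.

Besides the shell and the picture viewer there is one more tool, called after ">>>" as name(argument=value, ...), one argument or row to a line, values as JSON. play_rows: Moves the arm, as the interface text tells. Its arguments: {"type":"object","properties":{"deltas":{"type":"array"}},"required":["deltas"]}

```bash
mkdir -p pics; python3 - <<'E'
from cell import *
import cv2,numpy as np
s=read_state();print(s)
for n in("scene","top"):
    im=get_image(n);cv2.imwrite(f"pics/{n}0.png",im[:,:,::-1]);c=camera_info(n);print(n,c)
E
```

```text
{'clock': 0.0, 'qpos': array([ 1.09918655,  0.62938453,  0.03845471,  1.51835462, -0.02700513,
        0.99627525, -0.01998905]), 'qd': array([-1.81140837e-03,  5.65934201e-04, -1.24836194e-03,  5.79615922e-04,
       -7.09413076e-05,  1.31402911e-03, -1.22344359e-03]), 'tau': array([-1.73804779e-04, -5.63400364e+01,  1.22592911e+00, -1.93439752e+01,
        1.08880940e-02,  1.04703259e-02, -2.09284093e-05]), 'eef_pos': array([ 256.37490118, -596.63590041,  230.36869901]), 'tool_rot': array([-3.13968954e+00,  2.99192214e-05,  4.05807948e-01]), 'force': array([-0.75745502,  0.22465099,  0.31856303]), 'torque': array([ 0.03265925, -0.04169892, -0.01188737]), 'gripper_force': 0.0, 'width': 85.46215667216404}
scene {'fx': 551.1843861008784, 'fy': 551.1843861008784, 'cx': 317.8267928809476, 'cy': 243.74864100590108, 'T': array([[-8.85027437e-01, -3.37789885e-01,  3.20350480e-01,
         1.16644751e+02],
       [-4.65515625e-01,  6.49010083e-01, -6.01731763e-01,
         8.68067568e+02],
       [-4.65178880e-03, -6.81677274e-01, -7.31638200e-01,
         1.24138669e+03],
       [ 0.00000000e+00,  0.00000000e+00,  0.00000000e+00,
         1.00000000e+00]])}
top {'fx': 554.7657548276867, 'fy': 554.7657548276867, 'cx': 318.9061803545944, 'cy': 237.3246438508074, 'T': array([[-1.30714992e-02, -9.82228356e-01,  1.87234059e-01,
         3.36229666e+02],
       [-9.99769218e-01,  1.60310072e-02,  1.43009626e-02,
        -2.67261575e+01],
       [-1.70483615e-02, -1.87003913e-01, -9.82211225e-01,
         1.46794711e+03],
       [ 0.00000000e+00,  0.00000000e+00,  0.00000000e+00,
         1.00000000e+00]])}
```

View pics/top0.png

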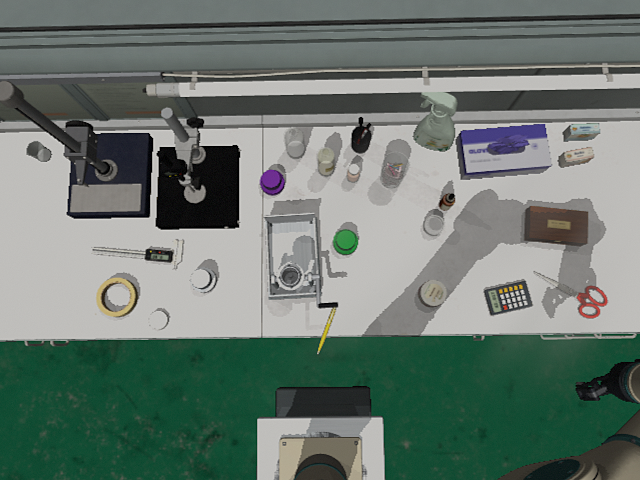

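View pics/scene0.png

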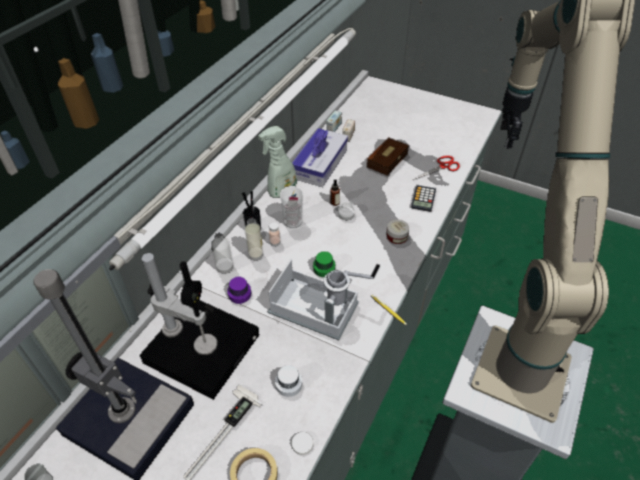

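Top view: pot (291,275), tray behind it, crank grip (328,305). Cap candidates are silver at (203,278), green (346,241) and purple (272,181); the flat white disc is at (159,319). Silver fits the aluminium cap. I'll enlarge it and the pot at (432,293).

```bash
python3 - <<'E'
import cv2,numpy as np
a=cv2.imread("pics/top0.png");b=cv2.imread("pics/scene0.png")
r=lambda i,x,y,w,h:cv2.resize(i[y:y+h,x:x+w],(400,300),interpolation=cv2.INTER_CUBIC)
cv2.imwrite("pics/crop1.png",np.vstack([np.hstack([r(a,140,240,120,90),r(a,255,205,120,110)]),np.hstack([r(b,250,340,80,60),r(b,260,250,120,90)])]))
E
```

```text
(no output)
```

View pics/crop1.png

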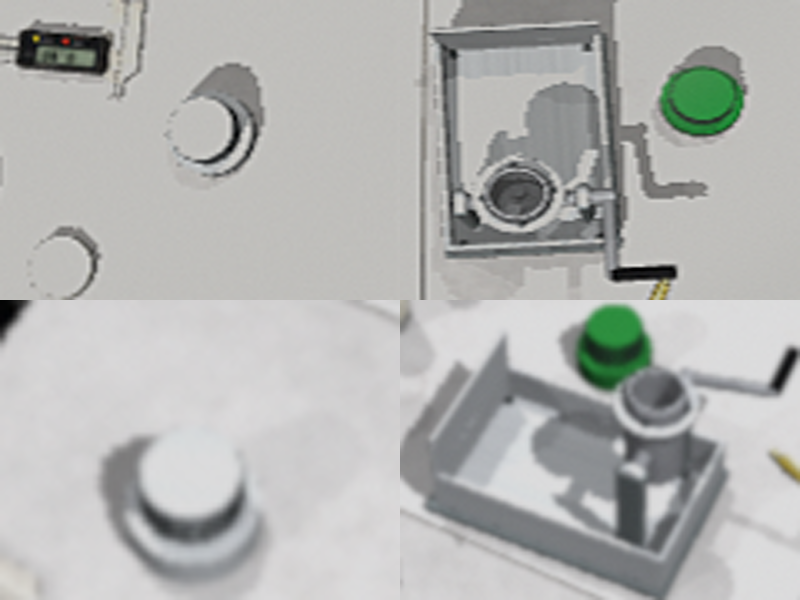

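The silver piece at top (203,278) has skirt and collar and is neither green nor purple, so it is the cap. Next I locate everything.

```bash
cat > h.py <<'E'
from cell import *
import cv2,numpy as np
from scipy.spatial.transform import Rotation as R
def ray(c,p):
    d=np.array([(p[0]-c["cx"])/c["fx"],(p[1]-c["cy"])/c["fy"],1.]);T=c["T"];return T[:3,3],T[:3,:3]@d
def plane(c,p,z):
    o,d=ray(c,p);return o+d*(z-o[2])/d[2]
def tri(c1,p1,c2,p2):
    o,d=ray(c1,p1);q,e=ray(c2,p2);s=np.linalg.lstsq(np.c_[d,-e],q-o,rcond=None)[0]
    a,b=o+d*s[0],q+e*s[1];return (a+b)/2,np.linalg.norm(a-b)
def proj(c,P):
    v=np.linalg.inv(c["T"])@np.r_[P,1];return np.array([c["fx"]*v[0]/v[2]+c["cx"],c["fy"]*v[1]/v[2]+c["cy"]])
E
python3 - <<'E'
from h import *
t=camera_info("top");s=camera_info("scene")
a=cv2.imread("pics/top0.png");b=cv2.imread("pics/scene0.png")
def blobs(im,m,x,y,w,h,n):
    k=np.zeros(m.shape,np.uint8);k[y:y+h,x:x+w]=m[y:y+h,x:x+w]*1
    N,l,st,ce=cv2.connectedComponentsWithStats(k)
    for i in range(1,N):
        if st[i,4]>25:
            pts=np.argwhere(l==i)[:,::-1].astype(np.float32);print(n,ce[i].round(1),st[i],cv2.minAreaRect(pts))
    return k
ga=a.max(2);gb=b.max(2)
blobs(a,ga<60,312,296,35,16,"bar top");blobs(b,gb<60,365,258,20,22,"bar scene")
blobs(a,(ga>225),185,258,40,40,"cap top");blobs(b,gb>215,270,360,35,30,"cap scene")
# tray corners from top crop view (outer rim): near corners / far corners
cr=lambda x,y:(255+(x-400)*.3,205+y*110/300)
bl,br=cr(450,250),cr(612,245);fl,fr=cr(445,48),cr(594,48)
for n,p,z in(("nearL",bl,50),("nearR",br,50),("rim",cr(518,193),171),("bar1",cr(615,274),135),("bar2",cr(676,271),135)):print(n,p,plane(t,p,z).round(1))
print("rim tri",tri(t,cr(518,193),s,(260+(655-400)*.3,250+(390-300)*.3)))
E
```

```text
bar top [327.5 304.7] [319 303  19   5  80] ((328.0, 305.0), (4.0, 18.0), 90.0)
bar scene [375.  270.3] [372 265   7  12  31] ((375.1000061035156, 270.3000183105469), (2.236067771911621, 12.074767112731934), 26.56505012512207)
cap scene [289.3 370.7] [280 360  24  22 291] ((291.5, 370.5), (21.0, 23.0), 90.0)
nearL (270.0, 296.6666666666667) [454.3 120.9  50. ]
nearR (318.6, 294.8333333333333) [457.2  -3.3  50. ]
rim (290.4, 275.76666666666665) [492.6  60.4 171. ]
bar1 (319.5, 305.4666666666667) [424.5  -6.6 135. ]
bar2 (337.8, 304.3666666666667) [426.5 -50.3 135. ]
rim tri (array([493.4988549 ,  60.92884032, 162.69616681]), np.float64(0.11094575544313179))
```

```bash
cat >> h.py <<'E'
import json,os
def load():
    return (np.array(json.load(open("cmd.json"))) if os.path.exists("cmd.json") else np.array([256.618,-597.214,231.313,np.pi,0,.4058]))
def plan(targets,commit=True):
    """targets: list of [x,y,z,roll,pitch,yaw] world; prints rounded tool-frame deltas, all from the present command"""
    c=load();R0=R.from_euler("xyz",c[3:])
    for t in targets:
        t=np.array(t,float);d=R0.inv().apply(t[:3]-c[:3]).round(1);v=(R0.inv()*R.from_euler("xyz",t[3:])).as_rotvec().round(3)
        print([*d.tolist(),*v.tolist()])
    if commit: json.dump([*(c[:3]+R0.apply(d)),*(R0*R.from_rotvec(v)).as_euler("xyz")],open("cmd.json","w"))
E
python3 -c "
from h import *
plan([[426,-28,260,np.pi,0,1.60]])"
```

```text
[380.3, -456.1, -28.7, 0.0, 0.0, -1.194]
```

>>> play_rows(
  deltas=[380.3,-456.1,-28.7,0,0,-1.194,1,380.3,-456.1,-28.7,0,0,-1.194,1,380.3,-456.1,-28.7,0,0,-1.194,1,380.3,-456.1,-28.7,0,0,-1.194,1,380.3,-456.1,-28.7,0,0,-1.194,1,380.3,-456.1,-28.7,0,0,-1.194,1,380.3,-456.1,-28.7,0,0,-1.194,1,380.3,-456.1,-28.7,0,0,-1.194,1,380.3,-456.1,-28.7,0,0,-1.194,1,380.3,-456.1,-28.7,0,0,-1.194,1],
)

```text
clock: 1.35
eef_pos: [426.5, -24.5, 260.3]
tool_rot: [3.141, -0.001, 1.604]
force: [-0.3, -0.4, 0.6]
width: 85.1
gripper_force: 0.0
```

```bash
python3 - <<'E'
from h import *
s=read_state();print(s["clock"],s["eef_pos"].round(1),s["tool_rot"].round(3),s["qpos"].round(2))
c=camera_info("wrist");im=get_image("wrist");cv2.imwrite("pics/w1.png",im[:,:,::-1]);print(c)
np.save("w1T.npy",c["T"])
E
```

```text
1.35 [426.5 -24.5 260.3] [ 3.141e+00 -1.000e-03  1.604e+00] [ 0.32  0.29 -0.42  2.05  0.16  0.82 -0.16]
{'fx': 371.64829954431775, 'fy': 371.64829954431775, 'cx': 317.56409520479923, 'cy': 242.1511353457217, 'T': array([[ 9.99467418e-01,  3.05207331e-02,  1.15483518e-02,
         4.23005734e+02],
       [ 3.26155280e-02, -9.45712258e-01, -3.23364427e-01,
         5.92254331e+01],
       [ 1.05209845e-03,  3.23568865e-01, -9.46204039e-01,
         4.02799599e+02],
       [ 0.00000000e+00,  0.00000000e+00,  0.00000000e+00,
         1.00000000e+00]])}
```

View pics/w1.png

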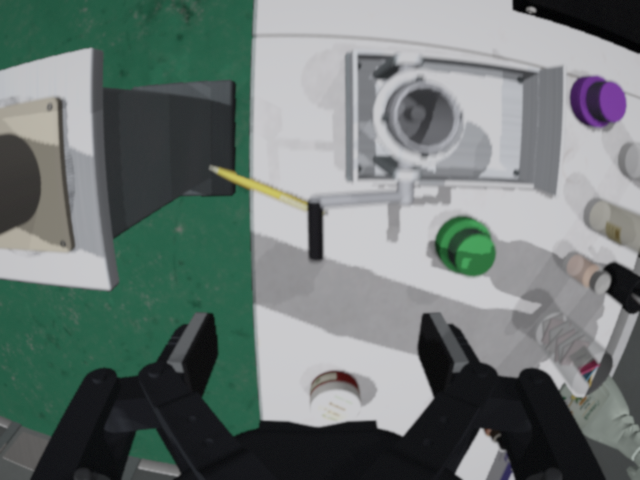

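Wrist view: grip bar from (315,200) to (316,259), rim about (424,115), red pot with white lid at (335,398).

```bash
cat >> h.py <<'E'
def wray(T,p):
    f,cx,cy=371.648,317.564,242.151
    u=np.array([p[0]-cx,p[1]-cy]);r=np.hypot(*u);th=r/f
    return T[:3,3],T[:3,:3]@np.r_[u/max(r,1e-9)*np.sin(th),np.cos(th)]
def wplane(T,p,z):
    o,d=wray(T,p);return o+d*(z-o[2])/d[2]
E
python3 - <<'E'
from h import *
T=np.load("w1T.npy");im=cv2.imread("pics/w1.png")
m=(im[180:275,295:345].max(2)<60).astype(np.uint8)
N,l,st,ce=cv2.connectedComponentsWithStats(m);i=1+st[1:,4].argmax();x,y,w,h,_=st[i];print(st[i],ce[i])
a=(295+x+w/2,180+y+.5);b=(295+x+w/2,180+y+h-.5)
A,B=wplane(T,a,135),wplane(T,b,135);print("bar",A,B,wplane(T,ce[i]+[295,180],137))
for n,p,z in(("rim",(424,115),171),("trayNR",(354,185),50),("trayNL",(353,50),50),("trayFRbase",(535,188),50),("red",(335,405),43)):print(n,wplane(T,p,z).round(1))
# rim by hough in top image & wrist
g=cv2.cvtColor(im,6)
c=cv2.HoughCircles(g[60:180,360:480],cv2.HOUGH_GRADIENT,1.,20,param1=120,param2=20,minRadius=25,maxRadius=55);print(c[0][:5]+[360,60,0] if c is not None else c)
E
```

```text
[ 14  24  13  56 671] [20.24888227 51.10879285]
bar [423.7923333   -2.97402094 135.        ] [425.13968061 -46.53904517 135.        ] [424.2330085  -22.93720674 137.        ]
rim [489.9  66.5 171. ]
trayNR [460.5  -2.1  50. ]
trayNL [454.  127.8  50. ]
trayFRbase [661.    8.3  50. ]
red [ 457.4 -287.3   43. ]
[[424.5        117.5         28.79999924]]
```

```bash
python3 - <<'E'
from h import *
get_image("top")
s=read_state();print(s["eef_pos"].round(1));T=camera_info("wrist")["T"];im=get_image("wrist")[:,:,::-1];cv2.imwrite("pics/w2.png",im)
m=np.zeros(im.shape[:2],np.uint8);m[170:275,295:345]=(im[170:275,295:345].max(2)<60)
N,l,st,ce=cv2.connectedComponentsWithStats(m);i=1+st[1:,4].argmax();x,y,w,h,_=st[i];print(st[i],ce[i])
print("bar",wplane(T,(x+w/2,y),135),wplane(T,(x+w/2,y+h),135))
g=cv2.cvtColor(im,cv2.COLOR_BGR2GRAY)
c=cv2.HoughCircles(g[50:190,350:490],cv2.HOUGH_GRADIENT,1.,20,param1=120,param2=15,minRadius=22,maxRadius=55)
for k in c[0][:4]: print(k+[350,50,0],wplane(T,k[:2]+[350,50],171))
E
```

```text
[427.  -24.  260.3]
[307 206  14  58 704] [313.22159091 234.63778409]
bar [423.22684224  -3.46756382 135.        ] [424.72149944 -49.64692324 135.        ]
[424.5        123.5         31.89999962] [490.92909301  61.96657857 171.        ]
[404.5        129.5         48.90000153] [478.09680902  56.98201755 171.        ]
[405.5 109.5  50. ] [477.97065739  69.72701259 171.        ]
[436.5        107.5         47.79999924] [498.2608446   73.06912438 171.        ]
```

```bash
python3 - <<'E'
from h import *
s=read_state();json.dump([*s["eef_pos"],*s["tool_rot"]],open("cmd.json","w"))
plan([[424.3,-31,116,np.pi,0,1.603]])
E
```

```text
[-4.5, -2.0, 144.0, -0.0, -0.0, 0.001]
```

>>> play_rows(
  deltas=[-4.5,-2,60,0,0,0,1,-4.5,-2,110,0,0,0,1,-4.5,-2,144,0,0,0,1,-4.5,-2,144,0,0,0,1,-4.5,-2,144,0,0,0,0,-4.5,-2,144,0,0,0,0,-4.5,-2,144,0,0,0,0,-4.5,-2,144,0,0,0,0,-4.5,-2,144,0,0,0,0,-4.5,-2,144,0,0,0,0],
)

```text
clock: 2.75
eef_pos: [424.7, -32.7, 116.7]
tool_rot: [3.14, 0.001, 1.6]
force: [-0.9, -1.1, 6.6]
width: 9.7
gripper_force: 58.4
```

```bash
python3 - <<'E'
import numpy as np
p0=2.87
def rows(t0,ts): return [[0,round(75*(np.cos(p0-t)-np.cos(p0-t0)),1),round(-75*(np.sin(p0-t)-np.sin(p0-t0)),1),0,0,0,0] for t in ts]
print(sum(rows(0,[.1,.2,.3,.4]),[]))
print(sum(rows(.4,np.arange(.51,1.5,.11)),[]))
print(sum(rows(1.5,np.linspace(1.62,2.62,10)),[]))
E
```

```text
[0, np.float64(2.4), np.float64(-7.1), 0, 0, 0, 0, 0, np.float64(5.4), np.float64(-14.0), 0, 0, 0, 0, 0, np.float64(9.2), np.float64(-20.5), 0, 0, 0, 0, 0, np.float64(13.5), np.float64(-26.5), 0, 0, 0, 0]
[0, np.float64(5.5), np.float64(-6.2), 0, 0, 0, 0, 0, np.float64(11.6), np.float64(-11.7), 0, 0, 0, 0, 0, np.float64(18.3), np.float64(-16.5), 0, 0, 0, 0, 0, np.float64(25.5), np.float64(-20.6), 0, 0, 0, 0, 0, np.float64(33.1), np.float64(-23.8), 0, 0, 0, 0, 0, np.float64(40.9), np.float64(-26.2), 0, 0, 0, 0, 0, np.float64(49.0), np.float64(-27.7), 0, 0, 0, 0, 0, np.float64(57.3), np.float64(-28.3), 0, 0, 0, 0, 0, np.float64(65.5), np.float64(-28.0), 0, 0, 0, 0]
[0, np.float64(8.7), np.float64(2.3), 0, 0, 0, 0, 0, np.float64(16.4), np.float64(5.4), 0, 0, 0, 0, 0, np.float64(23.8), np.float64(9.3), 0, 0, 0, 0, 0, np.float64(30.7), np.float64(14.0), 0, 0, 0, 0, 0, np.float64(37.0), np.float64(19.4), 0, 0, 0, 0, 0, np.float64(42.7), np.float64(25.5), 0, 0, 0, 0, 0, np.float64(47.6), np.float64(32.2), 0, 0, 0, 0, 0, np.float64(51.8), np.float64(39.4), 0, 0, 0, 0, 0, np.float64(55.2), np.float64(47.0), 0, 0, 0, 0, 0, np.float64(57.7), np.float64(54.9), 0, 0, 0, 0]
```

>>> play_rows(
  deltas=[0,2.4,-7.1,0,0,0,0,0,5.4,-14,0,0,0,0,0,9.2,-20.5,0,0,0,0,0,13.5,-26.5,0,0,0,0],
)

```text
clock: 3.25
eef_pos: [436.1, -32.2, 142.5]
tool_rot: [-3.138, -0.0, 1.6]
force: [-3.9, 1.2, -4.6]
width: 9.7
gripper_force: 58.7
```

>>> play_rows(
  deltas=[0,5.5,-6.2,0,0,0,0,0,11.6,-11.7,0,0,0,0,0,18.3,-16.5,0,0,0,0,0,25.5,-20.6,0,0,0,0,0,33.1,-23.8,0,0,0,0,0,40.9,-26.2,0,0,0,0,0,49,-27.7,0,0,0,0,0,57.3,-28.3,0,0,0,0,0,65.5,-28,0,0,0,0],
)

```text
clock: 4.38
eef_pos: [501.4, -29.2, 172.8]
tool_rot: [-3.139, 0.0, 1.6]
force: [-10.0, 4.6, 4.3]
width: 10.1
gripper_force: 61.3
```

```bash
python3 - <<'E'
import numpy as np
p0=2.87
def rows(t0,ts): return [[0,round(float(75*(np.cos(p0-t)-np.cos(p0-t0))),1),round(float(-75*(np.sin(p0-t)-np.sin(p0-t0))),1),0,0,0,0] for t in ts]
print(sum(rows(1.39,np.linspace(1.51,2.6,10)),[]))
E
```

```text
[0, 8.9, 1.4, 0, 0, 0, 0, 0, 17.6, 3.8, 0, 0, 0, 0, 0, 26.0, 7.3, 0, 0, 0, 0, 0, 33.9, 11.7, 0, 0, 0, 0, 0, 41.2, 17.1, 0, 0, 0, 0, 0, 47.8, 23.3, 0, 0, 0, 0, 0, 53.7, 30.3, 0, 0, 0, 0, 0, 58.6, 37.9, 0, 0, 0, 0, 0, 62.5, 46.1, 0, 0, 0, 0, 0, 65.5, 54.7, 0, 0, 0, 0]
```

>>> play_rows(
  deltas=[0,8.9,1.4,0,0,0,0,0,17.6,3.8,0,0,0,0,0,26,7.3,0,0,0,0,0,33.9,11.7,0,0,0,0,0,41.2,17.1,0,0,0,0,0,47.8,23.3,0,0,0,0,0,53.7,30.3,0,0,0,0,0,58.6,37.9,0,0,0,0,0,62.5,46.1,0,0,0,0,0,65.5,54.7,0,0,0,0],
)

```text
clock: 5.62
eef_pos: [567.9, -26.5, 117.1]
tool_rot: [-3.14, -0.001, 1.601]
force: [-7.5, 4.3, 5.9]
width: 9.8
gripper_force: 69.6
```

>>> play_rows(
  deltas=[0,0,3,0,0,0,0,0,0,3,0,0,0,0,0,0,3,0,0,0,0,0,0,3,0,0,0,0],
)

```text
clock: 6.12
eef_pos: [568.8, -26.5, 114.2]
tool_rot: [3.141, -0.002, 1.601]
force: [-4.0, 2.8, 2.1]
width: 9.7
gripper_force: 69.2
```

```bash
python3 - <<'E'
from h import *
a=get_image("scene");b=get_image("wrist")
cv2.imwrite("pics/t1.png",np.hstack([cv2.resize(a[220:370,230:400],(400,353),interpolation=2),cv2.resize(b[0:320,160:522],(400,353))])[:,:,::-1])
E
```

```text
(no output)
```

View pics/t1.png

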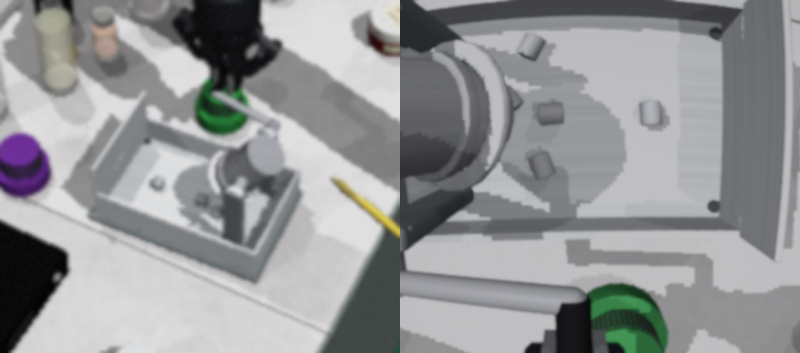

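Four cylinders clearly lie in the tray; a fifth is partly hidden at the rim (515,100). I'll swing back partway (mouth still downward) and count.

```bash
python3 - <<'E'
import numpy as np
p0=2.87
def rows(t0,ts,dz=0): return [[0,round(float(75*(np.cos(p0-t)-np.cos(p0-t0))),1),round(float(-75*(np.sin(p0-t)-np.sin(p0-t0))-dz),1),0,0,0,0] for t in ts]
print(sum(rows(2.6,[2.5,2.4,2.3,2.2,2.1,2.0],3),[]))
print(sum(rows(2.0,np.linspace(1.9,1,10)),[]))
print(sum(rows(1.0,np.linspace(.9,0,10)),[]))
E
```

```text
[0, -2.4, -10.1, 0, 0, 0, 0, 0, -5.4, -17.0, 0, 0, 0, 0, 0, -9.1, -23.5, 0, 0, 0, 0, 0, -13.5, -29.6, 0, 0, 0, 0, 0, -18.4, -35.2, 0, 0, 0, 0, 0, -23.9, -40.3, 0, 0, 0, 0]
[0, -6.0, -4.5, 0, 0, 0, 0, 0, -12.4, -8.5, 0, 0, 0, 0, 0, -19.1, -11.7, 0, 0, 0, 0, 0, -26.1, -14.3, 0, 0, 0, 0, 0, -33.4, -16.2, 0, 0, 0, 0, 0, -40.8, -17.3, 0, 0, 0, 0, 0, -48.3, -17.7, 0, 0, 0, 0, 0, -55.8, -17.3, 0, 0, 0, 0, 0, -63.2, -16.2, 0, 0, 0, 0, 0, -70.5, -14.3, 0, 0, 0, 0]
[0, -7.0, 2.6, 0, 0, 0, 0, 0, -13.8, 5.8, 0, 0, 0, 0, 0, -20.2, 9.7, 0, 0, 0, 0, 0, -26.2, 14.3, 0, 0, 0, 0, 0, -31.7, 19.4, 0, 0, 0, 0, 0, -36.6, 25.0, 0, 0, 0, 0, 0, -41.0, 31.1, 0, 0, 0, 0, 0, -44.7, 37.6, 0, 0, 0, 0, 0, -47.8, 44.4, 0, 0, 0, 0, 0, -50.1, 51.5, 0, 0, 0, 0]
```

>>> play_rows(
  deltas=[0,-2.4,-10.1,0,0,0,0,0,-5.4,-17,0,0,0,0,0,-9.1,-23.5,0,0,0,0,0,-13.5,-29.6,0,0,0,0,0,-18.4,-35.2,0,0,0,0,0,-23.9,-40.3,0,0,0,0],
)

```text
clock: 6.98
eef_pos: [545.4, -27.5, 153.4]
tool_rot: [3.14, -0.002, 1.601]
force: [0.4, 4.9, -10.1]
width: 9.7
gripper_force: 63.2
```

```bash
python3 - <<'E'
from h import *
a=get_image("top");b=get_image("wrist")
cv2.imwrite("pics/t2.png",np.hstack([cv2.resize(a[205:310,255:375],(400,353),interpolation=2),cv2.resize(b[0:320,100:462],(400,353))])[:,:,::-1])
E
```

```text
(no output)
```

View pics/t2.png

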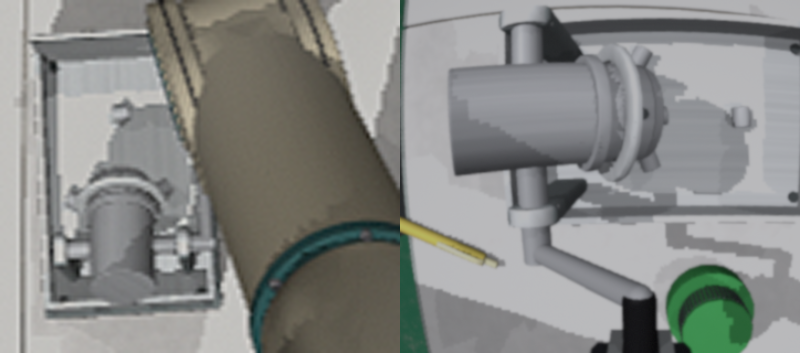

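The rim hides some of the tray here. I'll continue to upright, then look into the pot and tray.

>>> play_rows(
  deltas=[0,-6,-4.5,0,0,0,0,0,-12.4,-8.5,0,0,0,0,0,-19.1,-11.7,0,0,0,0,0,-26.1,-14.3,0,0,0,0,0,-33.4,-16.2,0,0,0,0,0,-40.8,-17.3,0,0,0,0,0,-48.3,-17.7,0,0,0,0,0,-55.8,-17.3,0,0,0,0,0,-63.2,-16.2,0,0,0,0,0,-70.5,-14.3,0,0,0,0],
)

```text
clock: 8.32
eef_pos: [486.7, -30.3, 173.9]
tool_rot: [3.114, -0.0, 1.6]
force: [7.2, 0.6, 10.4]
width: 9.8
gripper_force: 60.0
```

>>> play_rows(
  deltas=[0,-7,2.6,0,0,0,0,0,-13.8,5.8,0,0,0,0,0,-20.2,9.7,0,0,0,0,0,-26.2,14.3,0,0,0,0,0,-31.7,19.4,0,0,0,0,0,-36.6,25,0,0,0,0,0,-41,31.1,0,0,0,0,0,-44.7,37.6,0,0,0,0,0,-47.8,44.4,0,0,0,0,0,-50.1,51.5,0,0,0,0],
)

```text
clock: 9.57
eef_pos: [426.3, -33.2, 118.0]
tool_rot: [3.136, 0.002, 1.599]
force: [-3.7, 0.7, 14.4]
width: 10.3
gripper_force: 69.8
```

>>> play_rows(
  deltas=[0,0,4,0,0,0,0,0,0,4,0,0,0,0,0,0,4,0,0,0,0],
)

```text
clock: 9.95
eef_pos: [424.9, -33.3, 113.2]
tool_rot: [3.14, 0.001, 1.599]
force: [-3.4, 0.2, 7.8]
width: 9.8
gripper_force: 70.0
```

>>> play_rows(
  deltas=[0,0,5,0,0,0,0,0,0,5,0,0,0,0,0,0,5,0,0,0,0],
)

```text
clock: 10.32
eef_pos: [424.9, -33.6, 110.3]
tool_rot: [3.139, 0.003, 1.599]
force: [-9.3, -0.5, 38.4]
width: 10.0
gripper_force: 77.1
```

>>> play_rows(
  deltas=[0,0,-3,0,0,0,1,0,0,-3,0,0,0,1,0,0,-3,0,0,0,1,0,0,-3,0,0,0,1,0,0,-60,0,0,0,1,0,0,-110,0,0,0,1,3,30,-150,0,0,0,1,7,69,-150,0,0,0,1,7,69,-150,0,0,0,1,7,69,-150,0,0,0,1],
)

```text
clock: 11.58
eef_pos: [491.6, -23.7, 256.1]
tool_rot: [-3.139, -0.0, 1.6]
force: [-0.6, -0.6, -0.2]
width: 85.4
gripper_force: 0.0
```

```bash
python3 - <<'E'
from h import *
s=read_state();print(s["clock"],s["eef_pos"].round(1),s["tool_rot"].round(3))
T=camera_info("wrist")["T"];np.save("w3T.npy",T);b=get_image("wrist");cv2.imwrite("pics/w3.png",b[:,:,::-1])
cv2.imwrite("pics/t3.png",cv2.resize(b[0:270,200:560],(800,600),interpolation=2)[:,:,::-1])
E
```

```text
11.575 [491.6 -23.7 256.1] [-3.139 -0.     1.6  ]
```

View pics/t3.png

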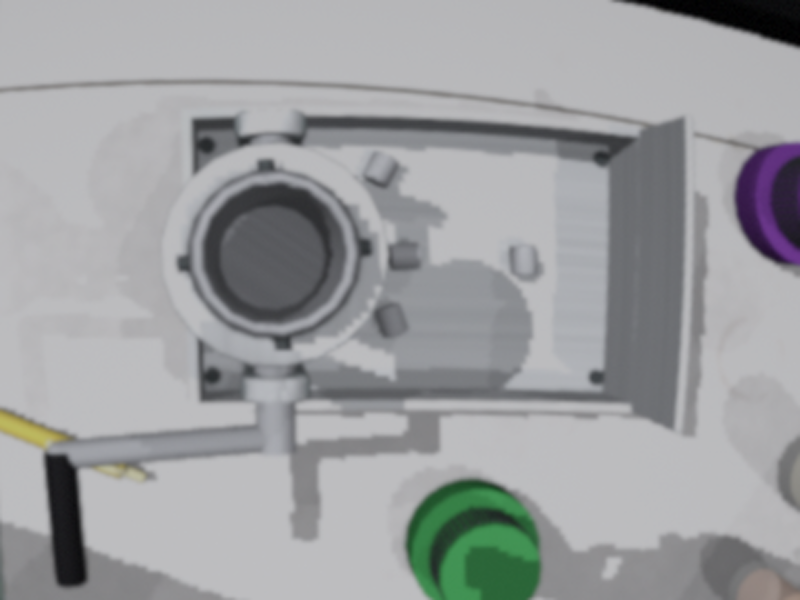

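The pot is empty and upright. Four cylinders are visible in the tray and the fifth is under the pot (not inside). Pins show at (366,246), (266,165), (185,263), (283,342) in the crop. Next: rim centre and cap position.

```bash
python3 - <<'E'
from h import *
T=np.load("w3T.npy");k=.45
P=[wplane(T,(200+x*k,y*k),158.5)[:2] for x,y in((366,246),(266,165),(185,263),(283,342))]
P=np.array(P);print(P.round(1));c=P.mean(0);print("c",c,[round(float(np.arctan2(*(p-c)[::-1])),3) for p in P],np.linalg.norm(P-c,axis=1))
for n,x0,x1,y0,y1,z in(("rim outer",192,360,171,336,171),("ring",163,388,144,365,156)):print(n,wplane(T,(200+(x0+x1)/2*k,(y0+y1)/2*k),z))
t=camera_info("top");s=camera_info("scene")
print("cap top",plane(t,(200.9,279),52),"scene",plane(s,(289.3,370.7),52), tri(t,(200.9,279),s,(289.3,370.7)))
E
```

```text
[[518.1  67.2]
 [488.8  89.6]
 [466.5  60.5]
 [495.2  38.1]]
c [492.1567991   63.83375343] [0.127, 1.7, -3.013, -1.452] [26.14280881 25.94788323 25.8882899  25.91984287]
rim outer [492.23413757  63.61983277 171.        ]
ring [492.31706614  63.54259813 156.        ]
cap top [502.02256637 298.74781923  52.        ] scene [502.69023839 294.85710947  52.        ] (array([501.18801162, 297.45792358,  57.30887316]), np.float64(0.44097417327597194))
```

```bash
python3 - <<'E'
from h import *
s=read_state();json.dump([*s["eef_pos"],*s["tool_rot"]],open("cmd.json","w"));print(s["eef_pos"])
plan([[501,213,256,np.pi,0,1.6]])
T=camera_info("wrist")["T"];b=get_image("wrist");cv2.imwrite("pics/w4.png",b[:,:,::-1]);print(T[:3,3])
# rim centre again, by sub-pixel shift from w3
a=cv2.imread("pics/w3.png",0)[40:180,250:400].astype(np.float32);q=cv2.cvtColor(b,cv2.COLOR_RGB2GRAY)[40:180,250:400].astype(np.float32)
print(cv2.phaseCorrelate(a,q),np.load("w3T.npy")[:3,3])
E
```

```text
[491.36127653 -23.77204642 256.12475688]
[236.4, 16.5, 0.0, -0.003, 0.0, -0.0]
[488.72485113  60.20508625 398.55059594]
((0.4740681412700809, -0.1814803997635579), 0.9938466707865398) [488.92816699  60.26810367 398.50141002]
```

>>> play_rows(
  deltas=[236.4,16.5,0,0,0,0,1,236.4,16.5,0,0,0,0,1,236.4,16.5,0,0,0,0,1,236.4,16.5,0,0,0,0,1,236.4,16.5,0,0,0,0,1,236.4,16.5,0,0,0,0,1,236.4,16.5,0,0,0,0,1],
)

```text
clock: 12.55
eef_pos: [502.6, 211.0, 256.7]
tool_rot: [-3.141, 0.001, 1.597]
force: [-0.7, 0.5, 0.1]
width: 85.4
gripper_force: 0.0
```

```bash
python3 - <<'E'
from h import *
s=read_state();print(s["clock"],s["eef_pos"].round(1),s["tool_rot"].round(3))
T=camera_info("wrist")["T"];np.save("w5T.npy",T);b=get_image("wrist");cv2.imwrite("pics/w5.png",b[:,:,::-1])
cv2.imwrite("pics/t5.png",cv2.resize(b[40:220,200:440],(800,600),interpolation=2)[:,:,::-1])
E
```

```text
12.55 [502.6 211.  256.7] [-3.141e+00  1.000e-03  1.597e+00]
```

View pics/t5.png

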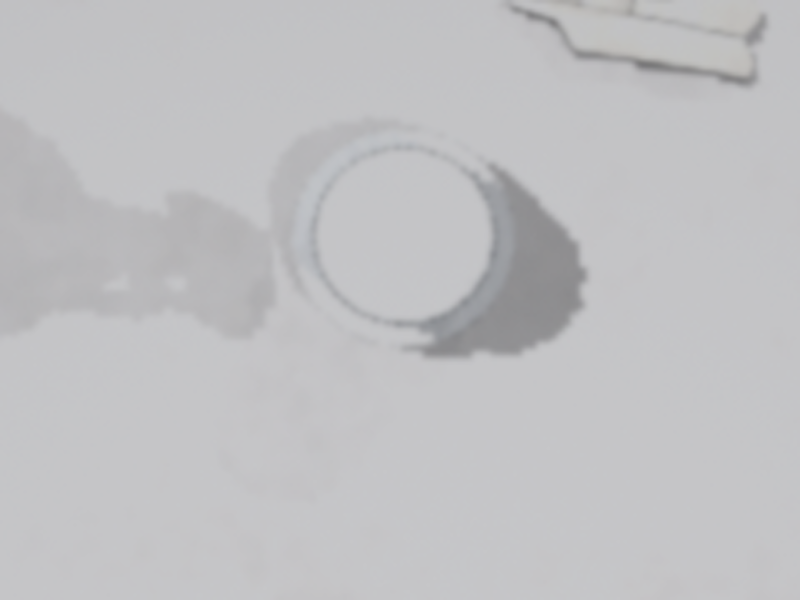

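Cap seen from above: collar top disc spans (316..492, 148..325) in the crop, centre (404,236.5).

```bash
python3 - <<'E'
from h import *
T=np.load("w5T.npy");c=wplane(T,(321.2,110.95),52);print(c,wplane(T,(200+.3*316,110.95),52),wplane(T,(200+.3*492,110.95),52))
s=read_state();json.dump([*s["eef_pos"],*s["tool_rot"]],open("cmd.json","w"));print(s["eef_pos"],T[:3,3])
plan([[c[0],c[1]-1.5,70,np.pi,0,.8]])
plan([[c[0],c[1]-1.5,21.5,np.pi,0,.8]])
E
```

```text
[502.90057367 302.62099346  52.        ] [478.73052092 302.14881736  52.        ] [527.09123639 303.49686571  52.        ]
[502.69791399 211.24627772 256.82806978] [499.84501306 295.18828024 399.05090503]
[90.0, 2.6, 186.7, 0.0, 0.001, 0.797]
[0.0, -0.0, 48.5, 0.0, 0.0, 0.0]
```

>>> play_rows(
  deltas=[90,2.6,60,0,0,-0.773,1,90,2.6,120,0,0,-0.773,1,90,2.6,187,0,0,-0.773,1,90,2.6,187,0,0,-0.773,1,90,2.6,187,0,0,-0.773,1,90,2.6,187,0,0,-0.773,1,90,2.6,215,0,0,-0.773,1,90,2.6,230,0,0,-0.773,1,90,2.6,235.2,0,0,-0.773,1,90,2.6,235.2,0,0,-0.773,1],
)

```text
clock: 13.85
eef_pos: [502.9, 303.4, 22.3]
tool_rot: [3.141, 0.0, 2.372]
force: [0.6, 0.4, 0.4]
width: 85.3
gripper_force: 0.0
```

>>> play_rows(
  deltas=[0,0,0,0,0,0,0.5,0,0,0,0,0,0,0.5,0,0,0,0,0,0,0.5,0,0,0,0,0,0,0.5,0,0,0,0,0,0,0.5],
)

```text
clock: 14.48
eef_pos: [503.0, 303.5, 22.6]
tool_rot: [3.14, 0.0, 2.373]
force: [0.2, 0.4, 6.0]
width: 48.7
gripper_force: 61.7
```

>>> play_rows(
  deltas=[0,0,-1,0,0,0,0.8,0,0,-1,0,0,0,0.8,0,0,-1,0,0,0.2,0.8,0,0,-1,0,0,0.4,0.8,0,0,-1,0,0,0.58,0.8,0,0,-1,0,0,0.76,0.8,0,0,-1,0,0,0.94,0.8,0,0,-1,0,0,1.12,0.8,0,0,-1,0,0,1.3,0.8,0,0,-1,0,0,1.48,0.8],
)

```text
clock: 15.72
eef_pos: [502.4, 303.3, 22.6]
tool_rot: [-3.141, 0.0, 0.887]
force: [-0.2, 0.1, 0.2]
width: 68.2
gripper_force: 0.0
```

>>> play_rows(
  deltas=[0,0,0,0,0,0.09,0.8,0,0,0,0,0,0.09,0.8,0,0,0,0,0,0.09,0,0,0,0,0,0,0.09,0,0,0,0,0,0,0.09,0,0,0,0,0,0,0.09,0,0,0,0,0,0,0.09,0],
)

```text
clock: 16.6
eef_pos: [502.7, 303.4, 23.0]
tool_rot: [3.142, -0.001, 0.803]
force: [-1.0, 0.4, 5.2]
width: 48.6
gripper_force: 62.0
```

```bash
python3 - <<'E'
from h import *
s=read_state();json.dump([*s["eef_pos"],*s["tool_rot"]],open("cmd.json","w"));print(s["eef_pos"],s["tool_rot"],s["qpos"].round(2),s["force"])
g=s["eef_pos"]
x,y=g[0]-10.7,g[1]-239.0
print(x,y)
plan([[g[0],g[1],220,np.pi,0,.8],[x,y,220,np.pi,0,.8]])
E
```

```text
[502.68906946 303.38352651  23.01162195] [ 3.14156889e+00 -5.12730366e-04  8.03052509e-01] [-0.54  0.83 -0.08  1.84  0.12  0.48 -1.47] [-1.01412321  0.37540177  5.18874523]
491.98906946131746 64.38352651227069
[0.1, 0.0, -197.0, 0.0, -0.001, 0.003]
[-179.3, 158.3, -197.1, 0.0, -0.001, 0.003]
```

>>> play_rows(
  deltas=[0,0,-60,0,0,0,0,0,0,-120,0,0,0,0,0,0,-180,0,0,0,0,0,0,-197,0,0,0,0,-45,40,-197,0,0,0,0,-90,80,-197,0,0,0,0,-135,119,-197,0,0,0,0,-165,146,-197,0,0,0,0,-179.3,158.3,-197,0,0,0,0,-179.3,158.3,-197,0,0,0,0],
)

```text
clock: 17.85
eef_pos: [491.4, 62.3, 219.3]
tool_rot: [-3.141, 0.001, 0.799]
force: [0.4, 0.1, -1.4]
width: 48.4
gripper_force: 62.4
```

```bash
python3 - <<'E'
from h import *
s=read_state();print(s["eef_pos"],s["tool_rot"],s["force"],s["width"])
c=load();c[:3]=s["eef_pos"];c[3:]=s["tool_rot"];json.dump(c.tolist(),open("cmd.json","w"))
plan([[492.0,63.5,190,np.pi,0,.8]],False)
a=get_image("top");b=get_image("scene")
cv2.imwrite("pics/t6.png",np.hstack([cv2.resize(a[205:310,235:355],(400,353),interpolation=2),cv2.resize(b[220:370,250:420],(400,353))])[:,:,::-1])
E
```

```text
[491.40773373  62.34606516 219.31710969] [-3.14145087e+00  1.39734579e-03  7.99065294e-01] [ 0.35148579  0.05815646 -1.41737476] 48.380624021125406
[1.3, -0.4, 29.3, -0.0, 0.001, -0.001]
```

View pics/t6.png

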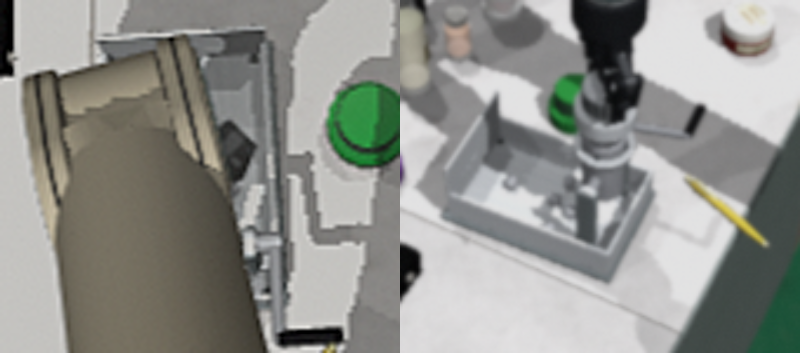

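>>> play_rows(
  deltas=[1.6,-0.7,10,0,0,0,0,1.6,-0.7,20,0,0,0,0,1.6,-0.7,24,0,0,0,0,1.6,-0.7,28,0,0,0,0,1.6,-0.7,30,0,0,0,0,1.6,-0.7,32,0,0,0,0],
)

```text
clock: 18.7
eef_pos: [492.6, 65.3, 188.0]
tool_rot: [3.141, 0.0, 0.802]
force: [-1.9, -3.1, 5.9]
width: 48.1
gripper_force: 63.0
```

>>> play_rows(
  deltas=[-1.2,0.4,0,0,0,0,0,-2,0.7,1,0,0,0,0,-2,0.7,3,0,0,0,0,-2,0.7,5,0,0,0,0,-2,0.7,5,0,0,0,0],
)

```text
clock: 19.32
eef_pos: [491.8, 64.3, 183.1]
tool_rot: [3.141, -0.001, 0.803]
force: [-0.9, -1.1, 3.5]
width: 48.5
gripper_force: 63.3
```

>>> play_rows(
  deltas=[-1,0.3,2,0,0,0,0,-1,0.3,2,0,0,0,0,-1,0.3,2,0,0,0,0],
)

```text
clock: 19.7
eef_pos: [492.0, 63.9, 182.1]
tool_rot: [3.141, -0.003, 0.803]
force: [-2.5, 1.1, 12.2]
width: 48.1
gripper_force: 63.9
```

>>> play_rows(
  deltas=[0,0,1,0,0,-0.07,0,0,0,1,0,0,-0.14,0,0,0,1,0,0,-0.21,0,0,0,1,0,0,-0.28,0],
)

```text
clock: 20.2
eef_pos: [492.8, 64.6, 183.0]
tool_rot: [3.138, -0.004, 1.084]
force: [-3.8, 1.9, 27.0]
width: 48.8
gripper_force: 65.1
```

```bash
python3 -c "
from h import *
s=read_state();print(s['force'],s['torque'],s['eef_pos'],s['tool_rot'])"
```

```text
[-3.80032176  1.8505795  26.99110852] [ 0.23633537  1.27566998 -0.45826937] [492.84906214  64.59924455 182.95680204] [ 3.13815153 -0.00423912  1.08358525]
```

>>> play_rows(
  deltas=[0,0,-0.5,0,0,-0.07,0,0,0,-0.5,0,0,-0.14,0,0,0,-0.5,0,0,-0.21,0],
)

```text
clock: 20.58
eef_pos: [492.9, 64.7, 183.1]
tool_rot: [3.137, -0.003, 1.294]
force: [-3.9, 1.4, 24.2]
width: 48.8
gripper_force: 64.8
```

>>> play_rows(
  deltas=[0,0,0,0,0,-0.07,0,0,0,0,0,0,-0.14,0,0,0,0,0,0,-0.21,0],
)

```text
clock: 20.95
eef_pos: [492.7, 64.4, 182.9]
tool_rot: [3.137, -0.002, 1.504]
force: [-1.9, -0.4, 16.6]
width: 48.6
gripper_force: 64.2
```

>>> play_rows(
  deltas=[0,0,0.5,0,0,-0.07,0,0,0,0.5,0,0,-0.14,0,0,0,0.5,0,0,-0.21,0],
)

```text
clock: 21.32
eef_pos: [492.9, 64.7, 183.0]
tool_rot: [3.136, -0.001, 1.714]
force: [-3.3, 0.3, 27.5]
width: 48.5
gripper_force: 65.2
```

>>> play_rows(
  deltas=[0,0,0,0,0,-0.07,0,0,0,0,0,0,-0.14,0,0,0,0,0,0,-0.21,0],
)

```text
clock: 21.7
eef_pos: [492.9, 64.4, 181.5]
tool_rot: [3.137, 0.0, 1.925]
force: [1.3, 1.5, -1.6]
width: 48.4
gripper_force: 62.4
```

```bash
python3 -c "
from h import *
s=read_state();print(s['force'],s['torque'],s['eef_pos'],s['tool_rot'])"
```

```text
[ 1.29868963  1.53030847 -1.57773358] [ 0.30332773 -0.19995001  0.05908258] [492.86789903  64.36639719 181.50441576] [3.13651211e+00 1.47612853e-04 1.92547827e+00]
```

>>> play_rows(
  deltas=[0,0,1.5,0,0,-0.05,0,0,0,3,0,0,-0.05,0,0,0,4,0,0,-0.05,0,0,0,4,0,0,-0.05,0],
)

```text
clock: 22.2
eef_pos: [492.2, 63.5, 176.2]
tool_rot: [3.139, 0.0, 1.972]
force: [2.4, -0.3, 4.6]
width: 48.3
gripper_force: 62.9
```

>>> play_rows(
  deltas=[0,0,1,0,0,0,0,0,0,2,0,0,0,0,0,0,3,0,0,0,0,0,0,3,0,0,0,0],
)

```text
clock: 22.7
eef_pos: [492.3, 63.5, 175.0]
tool_rot: [3.139, 0.002, 1.972]
force: [-1.6, -0.6, 23.5]
width: 48.4
gripper_force: 65.2
```

>>> play_rows(
  deltas=[0,0,0,0,0,0.04,0,0,0,0.5,0,0,-0.04,0,0,0,0.5,0,0,0,0,0,0,0.5,0,0,0,0,0,0,0.5,0,0,0,0],
)

```text
clock: 23.32
eef_pos: [492.8, 63.6, 175.0]
tool_rot: [3.137, 0.002, 1.972]
force: [-1.7, -0.2, 25.9]
width: 48.7
gripper_force: 65.1
```

```bash
python3 - <<'E'
from h import *
s=read_state();print(s['force'],s['torque'],s['eef_pos'],s['tool_rot'])
T=camera_info("wrist")["T"];b=get_image("wrist");a=get_image("scene")
cv2.imwrite("pics/t7.png",np.hstack([cv2.resize(a[230:350,290:410],(400,400),interpolation=2),cv2.resize(b[100:460,140:500],(400,400),interpolation=2)])[:,:,::-1])
s=read_state();print(s['force'],s['eef_pos'])
E
```

```text
[-1.72641706 -0.20843474 25.87857643] [-0.37422963  0.98379988 -0.02523926] [492.81945117  63.60630668 174.97588718] [3.13745756e+00 2.00706319e-03 1.97182819e+00]
[-1.55044092 -1.31931962 25.73980072] [492.82369967  63.62505504 174.98739898]
```

View pics/t7.png

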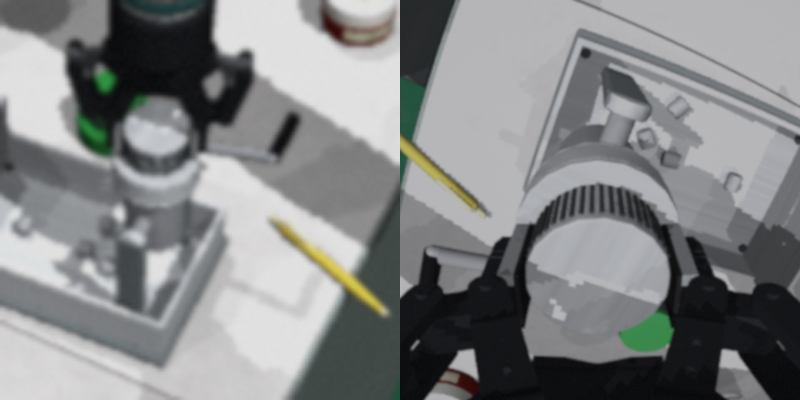

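The cap sits home, level on the upright pot. One numeric check that the w3 image shows a bare pot floor, with no cylinder in it.

```bash
python3 - <<'E'
from h import *
g=cv2.imread("pics/w3.png",0)
print(g[78:148:3,284:364:3])
E
```

```text
[[184 142 181 187 185 184 179 168 153 131 124 129 136 147 151 138 130 138
  167 184 186 186 186 186 184 173 162]
 [179 185 186 186 180 167 141 120 139 159 157 157 149 141 132 149 158 157
  144 138 172 186 187 187 187 180 156]
 [184 186 186 182 167 135 140 162 152 111  70  65  62  57  55  66  94 109
  140 160 126 141 180 186 187 187 179]
 [186 186 181 165 122 154 158 117  72  58  56  56  54  54  51  52  51  51
   59 125 157 136 131 183 187 186 186]
 [186 180 172 121 149 161  91  59  58  56  56  53  50  48  48  47  47  48
   49  58 107 152 143 124 181 185 187]
 [181 174 144 141 164  99  59  58  57  56  63  73  77  79  75  63  51  46
   47  48  60  96 154 122 113 146 180]
 [179 158 129 166 110  58  58  59  74  87  88  89  90  90  88  88  85  66
   47  47  51  71 124 153 102 135 177]
 [178 123 149 147  61  57  59  83  97  90  91  90  89  90  90  89  88  88
   76  48  49  71  84 146 140 114 149]
 [168 116 164 113  57  58  76  98  92  90  89  91  91  90  90  90  89  88
   87  70  47  62  79 112 158  99 135]
 [157 130 161  77  59  61 104  96  89  90  91  90  89  92  90  88  90  90
   88  86
[... 912 characters left out ...]
 105 161 130 112 143]
 [187 170 109 159 126  68  59  71  91  91  90  89  89  91  92  93  93  91
   79  67  94  98 141 154  91 138 144]
 [188 187 151 125 162 117  68  60  69  87  92  90  89  89  90  92  91  76
   70  93  97 120 161 110 110 145 144]
 [188 188 185 133 124 161 114  70  62  62  70  79  80  83  79  71  66  70
   92  99 137 166 134 100 139 147 145]
 [188 188 188 181 122 123 161 127  91  71  65  63  64  63  63  68  81  92
  108 151 162 118 100 136 144 147 164]
 [183 188 184 182 172 126 115 144 156 134  99  93  91  88  86 105 130 151
  163 155  98 103 136 143 144 173 177]
 [168 186 180 175 174 169 140  98 104 137 156 162 158 161 162 165 158 137
  112  93 123 141 143 145 174 181 151]]
```

The pot floor is uniform, so it is empty. The cap is home and held at about 26 N, so I hand the job in.

```bash
python3 -c "
from cell import *
print(finish_job())"
```

```text
the job is handed in; nothing more can be done
None
```

I handed the job in at about 23 s: the pot is empty and upright again, and the cap is keyed over the pins and held fully home at about 26 N. Four of the five cylinders are visible in the tray; I never saw the fifth outside the pot and take it to be under the pot. The red cosmetics pot was not touched.

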